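# Count along the display rack's rail and push the soap box into the third gap

### The arm

A 6-joint arm with a two-finger parallel gripper is mounted at the origin on a cart in front of the work surface, level with it; the furniture and walls round the work are solid. World frame = base frame: x ahead of the robot, y to its left, z up, the work surface at z = 0. Lengths are in m, angles in rad, forces in N, time in s.
With the tool pointing down it reaches from about 0.25 to 0.725 m from the base axis. Payload 4 kg.
Tool frame: the origin (TCP) lies on the front face of the gripper's body, between the roots of the fingers; the fingertips stand 73 mm ahead of it and the grasp point (between the pads) lies 54 mm ahead of it; z points along the fingers, y is the line along which they close (so a half turn about z gives the same grasp; the last joint's range is limited). The gripper opens to 85 mm and grips with 20 to 120 N. Pads are 22 mm wide; open, the fingers measure 114 mm over their backs; the gripper's body (76 mm by 85 mm) begins 54 mm behind the grasp point. The pads swing forward as they close: fully open they stand 13 mm farther back than shut.
Start: joints at [1.201, 0.241, 0.005, 1.335, 0, 1.571], TCP at [0.181, 0.466, 0.304] pointing down, gripper open.
Joint ranges: [-2.72, 2.72], [-1.05, 1.87], [-1.09, 1.28], [-1.99, 2.15], [-1.42, 1.44], [-3.14, 3.14]. Speed limits (rad/s): [2.79, 2.79, 3.14, 3.14, 3.14, 3.14].

### API

Orientations are given as a unit quaternion [x, y, z, w].
In Python, from workcell import bot gives the robot as it stands. The module is installed in compiled form; this text tells all that it offers.
- The arm moves only by the tool step_arm, never from a script. Its argument "rows" is a list of rows, each a list of 2 entries, a list of its own where there are three numbers: the shift along the tool's x, y, z in mm, then the turn about the tool's z in degrees. A call has 1 to 12 rows; each row is the pose to reach, as a shift and turn from the pose commanded when the call began, along the tool's axes at that moment; what a row does not reach only later rows make up. A row lasts 1/8 s, in which the tool goes at most 62.5 mm and 10.7 degrees, less where a joint would pass 70% of its speed; a pose out of reach is approached as far as the arm can. A call with a gripper value outside its range is refused whole. "claw" is the gripper's target within -1 to 1 (shut at 1, half-way at 0, fully open at -1), set as the call begins (left out, the last holds). The fingers move at their own pace and stop on an object; the grip force is fixed at half the most. Time passes only in rows, so rows that repeat a pose let the fingers close. It gives the time, the measured TCP pose, the force, the opening and the grip force at its end, in the units of the state.
- bot.get_obs(): the state, without advancing time (a new reading comes with each control period).
- bot.camera(name): name is "scene" or "top" or "wrist"; returns (picture, depth): 400x640x3 uint8, red, green, blue; 400x640 float32, m along the optical axis (not along the pixel's ray), 0 where there is no reading.
- bot.camera_params(name): a dict with "fx", "fy", "cx", "cy" (pixels), "D" ([k1, k2, p1, p2, k3] as OpenCV has them; the pictures are not rectified), "pose" (4x4, takes a point from camera to world coordinates). Camera axes: x right, y up, looking along -z (the intrinsics and any distortion apply to the point x, -y, -z); pixel columns grow to the right and rows downward; lengths in m; the calibration is good to about 2 mm. A picture is of the moment at which its call begins: read the wrist's pose just before it. camera_params takes no time and is no camera call; for the wrist camera it gives the pose at the moment of the call.
- bot.job_done(): hands the job in; it is judged then, once.
Trained networks look in the newest picture that a camera, given by its name, has taken for a name from the list of things; names that differ only in an ending like _2 or _b are one class to them, and where a whole thing is asked for, a point or a joint stands for the part that bears it (a point fixed in the world has none). Each returns a list of dicts, best first, with "score" (0 to 1); they miss things now and then, are a little off and sometimes report something else, mostly with a low value. They report only what shows in the picture. A call takes as long as a camera call. They do not tell look-alikes from the thing itself.
- bot.trace(target, camera): "pixels" (400x640 bool, what is visible of it) and "uv" ([column, row] in pixels, amid what is visible of it).
The state is a dict: "clock": time; "joint_pos": joint angles; "joint_vel": joint speeds; "tau": joint torques, N m; "eef_pos": TCP position; "tool_rot": TCP orientation; "ft_force": force on the tool from outside, world axes, zero at the start; "ft_torque": the same for the moment, N m; "grip_width": finger opening in m; "grasp_force": force on a finger pad.
Only numpy, scipy, OpenCV 4.12 (cv2) and the standard library are available. Lean on these libraries where they do the work, as an engineer would, in place of code of your own. Each camera call takes 0.05 s, during which the arm holds its last target. There are 200 camera calls.

### The job

A soap box waits in the front channel of the wooden display rack, opposite the gap at one end. With the gripper closed, run the fingertips along the rack's metal top rail from that end, staying in touch with the rail over the first, second and third gap (count every gap, filled or empty). Then, only pushing and never lifting or tipping the soap box, push it along the channel and into that third gap until it stops against the back, and leave the tins and the matchbox on the rack where they are.

Things in the scene. Friction and masses are not known exactly. Their poses are not given: they have to be found in the camera images.
- rack: Light wooden display rack fixed to the table, 451 mm long (y), 168 mm deep (x). x runs from its open front channel to its back board, z up. Origin: on the table, mid-length, at the dividers' front ends. Seven dividers 7 mm thick, 40 mm high, x 0 to +63 mm, at y = -222, -148, -74, 0, 74, 148, 222; so six gaps 67 mm wide at y = -185, -111, -37, 37, 111, 185. A 4 mm base board lies under all.
- channel (a point): Middle of the rack's front channel, on the base board (4 mm above the table), at rack x -46, y 0 mm. The channel is 92 mm wide (rack x -92 to 0), open at both ends, and runs along the rack before the gaps; a low lip 6 mm thick bounds it in front (rack x -98 to -92), its top 12 mm above the table.
- back (a point): Foot of the back board's inner face, mid-length, on the base board at rack x +63, y 0 mm. The board is rigid, 40 mm high and closes all the gaps behind. A soap box home against it still sticks out about 22 mm in front of the dividers, into the channel.
- rail: Aluminium strip 12 mm wide (rack x +4 to +16), 4 mm thick, 451 mm long, running along the whole rack over the dividers. Origin: centre of its top face, at rest 50 mm above the table; axes as the rack's. It is sprung: its top gives straight down 1 mm for each 0.8 N or so (first 0.4 N nothing), to a hard stop at 6 mm, and comes back up.
- soap: The soap box: white printed card box 56 x 85 x 30 mm (its x, y, z), 0.08 to 0.17 kg, loose, flat in the rack's channel, its 85 mm length across the channel, opposite the gap at one end of the rack (which end varies; counting starts there). Origin: centre of its underside, 4 mm above the table.
- end_tin: Flat round tin, 57 mm diameter, 20 mm high, loose, in the rack's channel at the other end. Origin: centre of its underside. Leave it.
- gap_tin: Flat round tin, 57 mm diameter, 20 mm high, loose, standing in a gap of the rack. Origin: centre of its underside. Leave it.
- gap_matchbox: Matchbox 36 x 57 x 16 mm, loose, lying in a gap of the rack. Origin: centre of its underside. Leave it.
There are look-alikes about, which are no part of the job. Leave any red or turquoise look-alike of the soap alone. Leave any red look-alike of the end_tin alone.

How it is judged:
On the way, in this order (a step that is already met when the one before it is completed fails the run):
1. the fingertips press the rail over the first gap (((y of end_tin in the frame of rack above 0.12 m and contact force between the fingers and rail above 0.3 N and y of the grasp point in the frame of rack between -0.21 and -0.16 m) or (y of end_tin in the frame of rack below -0.12 m and contact force between the fingers and rail above 0.3 N and y of the grasp point in the frame of rack between 0.16 and 0.21 m))), for 0.05 s.
2. still on the rail, they pass the divider between the first and second gap (((y of end_tin in the frame of rack above 0.12 m and contact force between the fingers and rail above 0.3 N and y of the grasp point in the frame of rack between -0.163 and -0.133 m) or (y of end_tin in the frame of rack below -0.12 m and contact force between the fingers and rail above 0.3 N and y of the grasp point in the frame of rack between 0.133 and 0.163 m))), for 0.05 s.
3. they press the rail over the second gap (((y of end_tin in the frame of rack above 0.12 m and contact force between the fingers and rail above 0.3 N and y of the grasp point in the frame of rack between -0.131 and -0.091 m) or (y of end_tin in the frame of rack below -0.12 m and contact force between the fingers and rail above 0.3 N and y of the grasp point in the frame of rack between 0.091 and 0.131 m))), for 0.05 s.
4. still on the rail, they pass the divider between the second and third gap (((y of end_tin in the frame of rack above 0.12 m and contact force between the fingers and rail above 0.3 N and y of the grasp point in the frame of rack between -0.089 and -0.059 m) or (y of end_tin in the frame of rack below -0.12 m and contact force between the fingers and rail above 0.3 N and y of the grasp point in the frame of rack between 0.059 and 0.089 m))), for 0.05 s.
5. they press the rail over the third gap (((y of end_tin in the frame of rack above 0.12 m and contact force between the fingers and rail above 0.3 N and y of the grasp point in the frame of rack between -0.062 and -0.012 m) or (y of end_tin in the frame of rack below -0.12 m and contact force between the fingers and rail above 0.3 N and y of the grasp point in the frame of rack between 0.012 and 0.062 m))), for 0.05 s.
At the end, for the whole second after the job is handed in: The soap box lies flat and still on the rack's base in the third gap from the end where it started: within 9 mm of the gap's middle line, within 0.15 rad of square, and within 4 mm of touching the back board (((y of end_tin in the frame of rack above 0.12 m and y of soap in the frame of rack between -0.046 and -0.028 m and x of soap in the frame of rack above 0.0165 m and z of soap in the frame of rack below 0.008 m and angle between the y axis of soap and the x axis of rack, either way round below 0.15 rad and angle between soap's own z axis and vertical below 0.1 rad and linear speed of soap below 0.01 m/s) or (y of end_tin in the frame of rack below -0.12 m and y of soap in the frame of rack between 0.028 and 0.046 m and x of soap in the frame of rack above 0.0165 m and z of soap in the frame of rack below 0.008 m and angle between the y axis of soap and the x axis of rack, either way round below 0.15 rad and angle between soap's own z axis and vertical below 0.1 rad and linear speed of soap below 0.01 m/s))).
It fails at once if the soap box is lifted more than 10 mm off the rack's base (z of soap in the frame of rack above 0.014 m).
It fails at once if the soap box is tipped (angle between soap's own z axis and vertical above 0.3 rad).
It fails at once if the tin at the other end of the channel is moved more than 20 mm (distance of end_tin from where it was at the start of the episode above 0.02 m).
It fails at once if the tin in a gap is moved more than 20 mm (distance of gap_tin from where it was at the start of the episode above 0.02 m).
It fails at once if the matchbox in a gap is moved more than 20 mm (distance of gap_matchbox from where it was at the start of the episode above 0.02 m).
It also fails if it takes over 64 s, if anything falls off the work surface, if the arm or the gripper's body presses on something with over 40 N, if the wrist force passes 120 N, or if a joint passes its speed limit or range.

## Working session

There is one attempt and no reset: what is moved stays moved. The work goes in short steps, Python scripts to look and compute and a tool call to move; the robot and the scene stay as the last step left them, time stands still between calls to the robot, and variables do not carry over. Pictures are saved under pics/ and viewed, at most 10 in all, crops included, and the job is handed in when it is done.

Besides the shell and the picture viewer there is one more tool, called after "Request:" by a JSON object that holds its "method" and its "body", one argument or row to a line. step_arm: Moves the arm, as the interface text tells. Its arguments: {"type":"object","properties":{"rows":{"type":"array"},"claw":{"type":"number"}},"required":["rows"]}

```bash
mkdir -p pics
cat > h.py <<'E'
import numpy as np, cv2
from workcell import bot
def pts(cam,d,uv=None):
    p=bot.camera_params(cam);K=np.array([[p['fx'],0,p['cx']],[0,p['fy'],p['cy']],[0,0,1]])
    if uv is None:
        v,u=np.mgrid[0:400,0:640]; uv=np.stack([u.ravel(),v.ravel()],1)
    uv=np.asarray(uv).reshape(-1,2)
    n=cv2.undistortPoints(uv.astype(np.float64).reshape(-1,1,2),K,np.array(p['D'])).reshape(-1,2)
    z=d[uv[:,1].astype(int),uv[:,0].astype(int)]
    P=np.stack([n[:,0]*z,-n[:,1]*z,-z,np.ones_like(z)],1)
    W=(np.array(p['pose'])@P.T).T[:,:3]; W[z==0]=np.nan
    return W
E
python3 - <<'E'
from h import *
o=bot.get_obs();print(o['clock'],o['eef_pos'],o['tool_rot'])
im,d=bot.camera('top');cv2.imwrite('pics/top.png',im[...,::-1]);np.save('top.npy',d)
W=pts('top',d)
for n in ['rack','rail','soap','end_tin','gap_tin','gap_matchbox']:
    for r in bot.trace(n,'top')[:4]:
        m=r['pixels'].ravel(); w=W[m]; print(n,round(r['score'],2),np.round(r['uv']),m.sum(),np.round(np.nanmedian(w,0),3),np.round(np.nanpercentile(w,2,axis=0),3),np.round(np.nanpercentile(w,98,axis=0),3))
E
```

```text
0.0 [0.18055459 0.46575672 0.30301694] [ 1.83852126e-01  9.82953370e-01 -1.01495973e-03 -1.94508716e-04]
rack 0.29 [333. 169.] 182 [0.611 0.146 0.023] [0.596 0.122 0.019] [0.631 0.17  0.028]
rack 0.15 [400. 182.] 212 [ 0.59  -0.07   0.018] [ 0.556 -0.089  0.006] [ 0.614 -0.053  0.048]
rail 0.78 [367. 185.] 567 [0.572 0.049 0.049] [ 0.55  -0.169  0.044] [0.594 0.245 0.053]
soap 0.79 [304. 201.] 549 [0.53  0.228 0.033] [0.493 0.199 0.018] [0.571 0.255 0.038]
soap 0.77 [197. 254.] 681 [0.375 0.528 0.029] [ 0.335  0.5   -0.001] [0.418 0.562 0.033]
soap 0.66 [224. 149.] 541 [0.694 0.466 0.029] [0.656 0.428 0.003] [0.732 0.507 0.033]
end_tin 0.79 [432. 248.] 304 [ 0.382 -0.133  0.019] [ 0.357 -0.158  0.009] [ 0.408 -0.109  0.023]
end_tin 0.72 [433. 208.] 295 [ 0.498 -0.139  0.023] [ 0.474 -0.165  0.016] [ 0.525 -0.114  0.027]
end_tin 0.72 [371. 195.] 7529 [0.552 0.033 0.004] [ 0.459 -0.181 -0.001] [0.641 0.254 0.051]
gap_tin 0.49 [335. 170.] 215 [0.611 0.146 0.023] [0.595 0.119 0.018] [0.632 0.172 0.028]
gap_matchbox 0.57 [401. 183.] 205 [ 0.589 -0.07   0.018] [ 0.556 -0.089  0.002] [ 0.613 -0.053  0.026]
gap_matchbox 0.25 [334. 172.] 222 [0.611 0.146 0.023] [0.58  0.119 0.018] [0.632 0.171 0.028]
```

View pics/top.png

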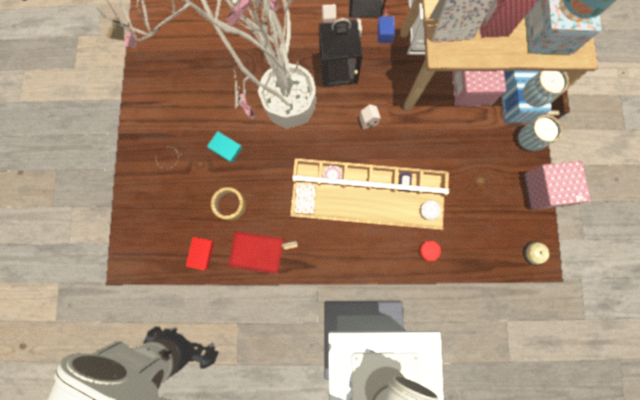

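```bash
cat >> h.py <<'E'
def tf(W):  # world->rack using saved pose
    c,s,ox,oy=np.load('rack.npy'); x,y=W[...,0]-ox,W[...,1]-oy
    return np.stack([c*x+s*y,-s*x+c*y,W[...,2]],-1)
E
python3 - <<'E'
from h import *
d=np.load('top.npy');W=pts('top',d);im=cv2.imread('pics/top.png')
from scipy.ndimage import label
# rail line: points at z .043-.056 bright
hsv=cv2.cvtColor(im,cv2.COLOR_BGR2HSV).reshape(-1,3)
m=(W[:,2]>.042)&(W[:,2]<.06)&(W[:,0]>.53)&(W[:,0]<.62)&(W[:,1]>-.2)&(W[:,1]<.28)&(hsv[:,1]<60)
P=W[m];c=np.median(P,0)[:2]
a=np.polyfit(P[:,1],P[:,0],1)
for _ in range(3):
    r=P[:,0]-np.polyval(a,P[:,1]);k=abs(r)<.01;a=np.polyfit(P[k,1],P[k,0],1)
P=P[k];th=-np.arctan(a[0]) # rack y dir = (-sin,cos)
cs,sn=np.cos(th),np.sin(th)
t=-sn*P[:,0]+cs*P[:,1]; xx=cs*P[:,0]+sn*P[:,1]
print(len(P),th,t.min(),t.max(),xx.mean(),xx.min(),xx.max(),P[:,2].mean())
tm=(t.min()+t.max())/2; ox_=xx.mean()-.010
o=np.array([cs*ox_-sn*tm,sn*ox_+cs*tm]);np.save('rack.npy',[cs,sn,*o]);print(o)
for (u,v) in [(304,201),(432,210),(335,172),(402,182)]:
    R=tf(W).reshape(400,640,3)[v-12:v+13,u-12:u+13].reshape(-1,3)
R=tf(W)
# extents of soap & rack
for lo,hi,n in [(.028,.04,'soap')]:
    q=R[(R[:,2]>lo)&(R[:,2]<hi)&(R[:,0]>-.1)&(R[:,0]<-.002)&(abs(R[:,1])<.24)];print(n,q.min(0),q.max(0),len(q))
    (cx,cy),wh,an=cv2.minAreaRect(q[:,:2].astype(np.float32)*1000);print(cx,cy,wh,an)
q=R[(R[:,2]>.01)&(R[:,2]<.06)&(R[:,0]>.0)&(R[:,0]<.1)&(abs(R[:,1])<.26)];print(np.percentile(q,[0.5,99.5],axis=0))
for r,n in [((.0,.068),'gap'),((-.1,0),'chan')]:
  for lo in np.arange(-.222,.222,.074):
    q=R[(R[:,2]>.012)&(R[:,2]<.036)&(R[:,0]>r[0]+.003)&(R[:,0]<r[1]-.006)&(R[:,1]>lo+.008)&(R[:,1]<lo+.066)]
    if len(q): print(n,round(lo+.037,3),len(q),np.round(np.median(q,0),3))
cv2.imwrite('pics/crop.png',cv2.resize(im[145:240,280:460],None,fx=4.4,fy=4.4,interpolation=cv2.INTER_CUBIC))
E
```

```text
644 -0.09710460328408406 -0.12939344896921667 0.3159038426881996 0.5659175697936183 0.5596832245422441 0.5747884538969962 0.049130782189224724
[0.56233996 0.03891852]
soap [-0.08843525 -0.18722148  0.02808313] [-0.00277937  0.21311601  0.0393063 ] 552
-41.264583587646484 12.463333129882812 (85.7669677734375, 399.3978271484375) 1.4694936275482178
[[ 0.00079448 -0.22370746  0.01070836]
 [ 0.06998625  0.22288873  0.05361805]]
gap -0.111 188 [ 0.038 -0.107  0.019]
gap -0.037 1 [ 0.062 -0.043  0.033]
gap 0.111 228 [0.037 0.111 0.023]
chan -0.185 315 [-0.047 -0.185  0.023]
chan -0.111 8 [-0.094 -0.106  0.013]
chan -0.037 9 [-0.095 -0.032  0.012]
chan 0.037 9 [-0.094  0.035  0.013]
chan 0.111 8 [-0.095  0.11   0.013]
chan 0.185 492 [-0.049  0.184  0.033]
```

View pics/crop.png

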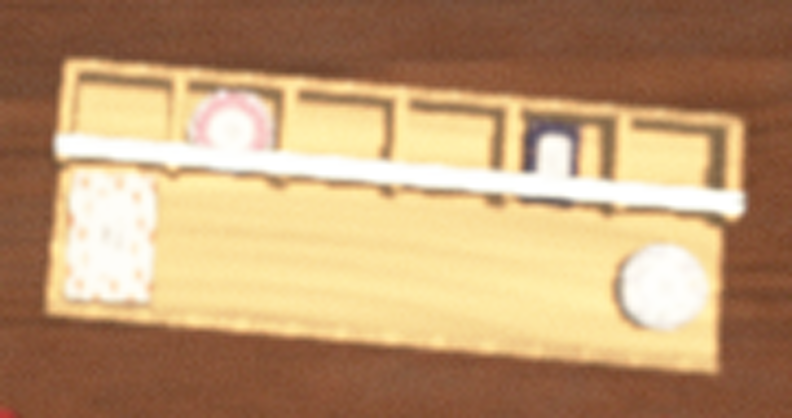

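Candidates: the white box at (304,201) lies in the rack channel. The red box at (199,254) and the turquoise one at (224,147) lie outside it. The crop shows the white one is the soap, at the rack's +y end. The end tin is at -y, at (432,210), so the third gap is rack y = +37, and it is empty.

```bash
cat >> h.py <<'E'
from scipy.spatial.transform import Rotation as Ro
def go(x,y,z,yawdes=None):
    "rack x,y and fingertip z (mm) -> tool shift mm; turn so tool y is along rack x"
    c,s,ox,oy=np.load('rack.npy');o=bot.get_obs()
    t=np.array([ox+(c*x-s*y)/1e3,oy+(s*x+c*y)/1e3,z/1e3+.073])
    R=Ro.from_quat(o['tool_rot']).as_matrix();rx=R.T@np.array([c,s,0])
    print((x,y,z),np.round(R.T@(t-o['eef_pos'])*1e3,1),'turn',round(np.degrees(np.arctan2(-rx[0],rx[1])),1))
def here():
    c,s,ox,oy=np.load('rack.npy');o=bot.get_obs();p=o['eef_pos'];print(o['clock'],np.round(tf(p)*1e3-[0,0,73],1),np.round(o['ft_force'],1),np.round(o['joint_pos'],2),o['grip_width'])
E
python3 - <<'E'
from h import *
W=pts('top',np.load('top.npy'));k=(W[:,2]>.12)&(W[:,0]>.15)&(W[:,0]<.8)&(W[:,1]>-.1)&(W[:,1]<.5)
q=W[k];print(len(q))
for i in range(0,len(q),max(1,len(q)//15)):print(np.round(q[i],2))
here();go(10,192,250);go(10,192,90)
E
```

```text
10372
[0.62 0.39 0.79]
[0.64 0.37 0.74]
[0.61 0.38 0.75]
[0.79 0.29 0.39]
[0.64 0.31 0.47]
[0.21 0.45 0.4 ]
[0.23 0.48 0.56]
[0.21 0.44 0.48]
[0.23 0.47 0.62]
[0.17 0.43 0.4 ]
[0.23 0.46 0.67]
[0.19 0.42 0.54]
[0.16 0.44 0.46]
[0.21 0.43 0.68]
[0.2  0.39 0.65]
[0.19 0.36 0.64]
0.35 [-421.3  388.2  230.7] [-0.3  0.3  0.4] [1.2  0.24 0.   1.34 0.   1.57] 0.0853465461173613
(10, 192, 250) [-468.2  -72.8  -19.3] turn 74.4
(10, 192, 90) [-468.2  -72.7  140.7] turn 74.4
```

Run:
```python
from h import *
W=pts('top',np.load('top.npy'));k=(W[:,2]>.12)&(W[:,0]>.35)&(W[:,0]<.85)&(W[:,1]>-.3)&(W[:,1]<.6)
q=W[k]
from collections import defaultdict
D=defaultdict(list)
for p in q: D[(round(p[0]/.05)*.05,round(p[1]/.05)*.05)].append(p[2])
for k in sorted(D): print(np.round(k,2),len(D[k]),round(min(D[k]),2),round(max(D[k]),2),end=' | ')
im,d=bot.camera('scene');cv2.imwrite('pics/scene.png',im[...,::-1])
```

```text
[0.6 0.3] 56 0.47 0.53 | [0.6  0.35] 14 0.72 0.74 | [0.6 0.4] 207 0.69 0.79 | [0.65 0.25] 241 0.69 0.73 | [0.65 0.3 ] 239 0.43 0.72 | [0.65 0.35] 118 0.46 0.77 | [0.65 0.4 ] 535 0.67 0.76 | [0.7 0.2] 1 0.43 0.43 | [0.7  0.25] 58 0.59 0.7 | [0.7 0.3] 39 0.43 0.7 | [0.7  0.35] 70 0.4 0.68 | [0.7 0.4] 25 0.65 0.67 | [0.75 0.2 ] 35 0.12 0.43 | [0.75 0.25] 228 0.12 0.64 | [0.75 0.3 ] 180 0.12 0.59 | [0.75 0.35] 470 0.13 0.63 | [ 0.8 -0.3] 66 0.25 0.27 | [ 0.8  -0.25] 149 0.25 0.27 | [ 0.8 -0.2] 139 0.25 0.27 | [ 0.8  -0.15] 132 0.25 0.27 | [ 0.8 -0.1] 284 0.12 0.27 | [0.8 0.2] 77 0.12 0.14 | [0.8  0.25] 319 0.12 0.48 | [0.8 0.3] 491 0.12 0.51 | [0.8  0.35] 274 0.12 0.58 | [0.8 0.4] 74 0.47 0.52 | [ 0.85 -0.3 ] 95 0.26 0.27 | [ 0.85 -0.25] 180 0.26 0.27 | [ 0.85 -0.2 ] 185 0.26 0.27 | [ 0.85 -0.15] 191 0.26 0.27 | [ 0.85 -0.1 ] 305 0.12 0.27 | [0.85 0.2 ] 69 0.12 0.14 | [0.85 0.25] 151 0.12 0.45 | [0.85 0.3 ] 213 0.12 0.43 | [0.85 0.35] 39 0.12 0.5 | [0.85 0.4 ] 2 0.51 0.51 |
```

View pics/scene.png

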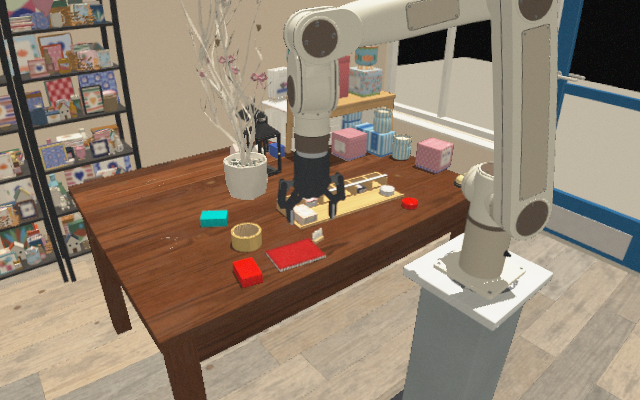

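The scene view shows the arm with the plant branches hanging near (245,100), about z ≥ 0.43 over the rack's far-left end. I'll approach low, from the near side.

Run:
```python
from h import *
go(-182,180,100)
W=pts('top',np.load('top.npy'));k=(W[:,2]>.2)&(W[:,0]>.45)&(W[:,0]<.66)&(W[:,1]>.1)&(W[:,1]<.4)&(W[:,2]<.6);q=W[k]
print(np.round(q[::max(1,len(q)//12)],3).tolist())
```

```text
(-182, 180, 100) [-286.5 -136.   130.8] turn 74.4
[[0.654, 0.307, 0.574], [0.636, 0.311, 0.542], [0.654, 0.315, 0.478], [0.652, 0.314, 0.474], [0.648, 0.316, 0.474], [0.645, 0.318, 0.472], [0.626, 0.315, 0.507], [0.64, 0.309, 0.471], [0.632, 0.303, 0.48], [0.632, 0.313, 0.467], [0.629, 0.308, 0.463], [0.621, 0.301, 0.473], [0.618, 0.3, 0.468]]
```

Request:
{"method": "step_arm", "body": {
  "rows": [
    [[-36,-17,16],9.3],
    [[-72,-34,33],18.6],
    [[-107,-51,49],27.9],
    [[-143,-68,65],37.2],
    [[-179,-85,82],46.5],
    [[-215,-102,98],55.8],
    [[-251,-119,114],65.1],
    [[-286,-136,131],74.4],
    [[-286,-136,131],74.4],
    [[-286,-136,131],74.4]
  ],
  "claw": 1
}}

```text
clock: 1.65
eef_pos: [0.3981, 0.2362, 0.1731]
tool_rot: [0.74, 0.672, 0.0, -0.0]
ft_force: [0.8, -0.4, 0.9]
grip_width: 0.0003
grasp_force: 0.0
```

Run:
```python
from h import *
here();go(10,180,75)
im,d=bot.camera('wrist');cv2.imwrite('pics/w1.png',im[...,::-1])
W=pts('wrist',d);R=tf(W)
q=R[(R[:,2]>.04)&(R[:,2]<.056)&(R[:,0]>-.02)&(R[:,0]<.03)&(abs(R[:,1])<.25)]
print(len(q)); 
if len(q): print(np.percentile(q,[1,50,99],axis=0)*1e3)
for lo in (.16,.1,.05,0):
    k=q[(q[:,1]>lo)&(q[:,1]<lo+.05)]
    if len(k): print(lo,np.percentile(k[:,0],[3,50,97])*1e3)
q=R[(R[:,2]>.028)&(R[:,2]<.038)&(R[:,0]>-.095)&(R[:,0]<-.002)&(R[:,1]>.12)&(R[:,1]<.24)]
if len(q):print(cv2.minAreaRect(q[:,:2].astype(np.float32)*1000))
```

```text
1.65 [-182.6  180.4  100.1] [ 0.8 -0.4  0.9] [ 0.54  0.27 -0.32  0.98  0.    2.2 ] 0.00025441338255887
(10, 180, 75) [ -0.5 192.6  25. ] turn 0.0
5048
[[  0.83723488  71.04873526  40.29758759]
 [  7.48023469 153.62942703  50.52863901]
 [ 27.66303598 223.1774351   52.19194468]]
0.16 [ 3.01783586  7.78296451 14.8207414 ]
0.1 [ 2.75966191  7.80277813 25.59433305]
0.05 [ 2.83620746  8.2896911  27.71224955]
((-46.2094612121582, 183.10626220703125), (86.06607055664062, 56.580570220947266), 2.3958754539489746)
```

View pics/w1.png

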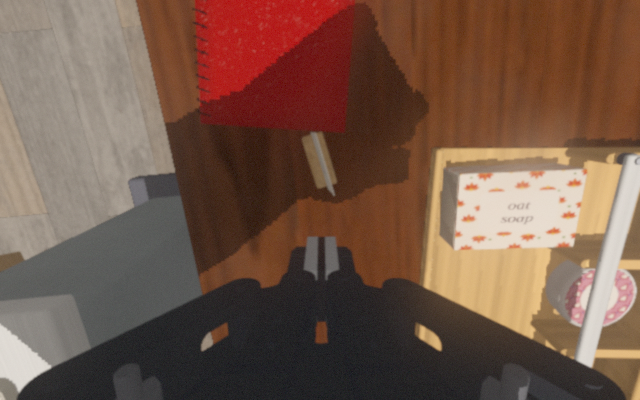

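The wrist view shows the soap ("oat soap") at (515,207), the rail along (605,270) and the shut fingers at (322,260). The pose fit holds within 2 mm.

Request:
{"method": "step_arm", "body": {
  "rows": [
    [[0,40,5],0],
    [[0,80,10],0],
    [[0,120,16],0],
    [[0,160,21],0],
    [[0,192,25],0],
    [[0,192,25],0],
    [[0,192,40],0],
    [[0,192,49],0],
    [[0,192,53],0],
    [[0,192,53],0],
    [[0,192,53],0]
  ]
}}

```text
clock: 3.08
eef_pos: [0.5893, 0.2175, 0.1205]
tool_rot: [0.741, 0.672, 0.0, 0.0]
ft_force: [-1.8, -0.0, 2.1]
grip_width: 0.0002
grasp_force: 1.1
```

Run:
```python
from h import *
here()
```

```text
3.075 [  9.5 180.3  47.5] [-1.8 -0.   2.1] [ 0.35  0.62  0.09  1.04 -0.    2.02] 0.00018019953984073372
```

Request:
{"method": "step_arm", "body": {
  "rows": [
    [[0,0,1],0],
    [[-10,0,1],0],
    [[-20,0,1],0],
    [[-30,0,1],0],
    [[-38,0,1],0],
    [[-46,0,1],0],
    [[-54,0,1],0],
    [[-62,0,1],0],
    [[-70,0,1],0],
    [[-78,0,1],0]
  ]
}}

```text
clock: 4.32
eef_pos: [0.5816, 0.1392, 0.1189]
tool_rot: [0.741, 0.672, 0.0, -0.0]
ft_force: [-0.3, 2.5, 3.2]
grip_width: -0.0002
grasp_force: 1.7
```

Request:
{"method": "step_arm", "body": {
  "rows": [
    [[-8,0,0],0],
    [[-16,0,0],0],
    [[-23,0,0],0],
    [[-30,0,0],0],
    [[-37,0,0],0],
    [[-44,0,0],0],
    [[-52,0,0],0],
    [[-60,0,0],0],
    [[-66,0,0],0],
    [[-66,0,0],0],
    [[-66,0,0],0]
  ]
}}

```text
clock: 5.7
eef_pos: [0.5751, 0.073, 0.1188]
tool_rot: [0.741, 0.672, -0.001, 0.001]
ft_force: [-0.4, -2.5, 4.1]
grip_width: -0.0
grasp_force: 1.8
```

Run:
```python
from h import *
here();go(-46,240,60);go(-46,240,16);go(10,37,75)
```

```text
5.7 [ 9.4 35.1 45.8] [-0.4 -2.5  4.1] [ 0.13  0.54 -0.06  0.97 -0.    1.8 ] -1.7795281477766566e-05
(-46, 240, 60) [204.8 -55.7 -14.8] turn -0.1
(-46, 240, 16) [204.9 -55.7  29.2] turn -0.1
(10, 37, 75) [  1.8   0.6 -29.2] turn -0.1
```

Request:
{"method": "step_arm", "body": {
  "rows": [
    [[0,0,-15],0],
    [[0,0,-25],0],
    [[0,-30,-25],0],
    [[10,-56,-15],0],
    [[50,-56,-8],0],
    [[90,-56,-5],0],
    [[130,-56,-5],0],
    [[170,-56,-5],0],
    [[201,-56,-5],0],
    [[201,-56,-5],0],
    [[201,-56,15],0],
    [[201,-56,30],0]
  ]
}}

```text
clock: 7.2
eef_pos: [0.5388, 0.2788, 0.0884]
tool_rot: [0.741, 0.672, -0.0, -0.0]
ft_force: [0.4, -0.2, -0.7]
grip_width: -0.0001
grasp_force: 0.0
```

Run:
```python
from h import *
here();go(-46,76,15)
```

```text
7.2 [-46.7 236.5  15.4] [ 0.4 -0.2 -0.7] [ 0.48  0.62 -0.01  0.95 -0.    2.15] -6.207456580550147e-05
(-46, 76, 15) [-160.5    0.9    0.5] turn -0.0
```

Request:
{"method": "step_arm", "body": {
  "rows": [
    [[-8,0,0],0],
    [[-14,0,0],0],
    [[-22,0,0],0],
    [[-30,0,0],0],
    [[-38,0,0],0],
    [[-46,0,0],0],
    [[-54,0,0],0],
    [[-62,0,0],0],
    [[-70,0,0],0],
    [[-78,0,0],0]
  ]
}}

```text
clock: 8.45
eef_pos: [0.5314, 0.2013, 0.0889]
tool_rot: [0.741, 0.672, -0.0, -0.0]
ft_force: [0.2, 0.9, 0.8]
grip_width: 0.0
grasp_force: 0.6
```

Request:
{"method": "step_arm", "body": {
  "rows": [
    [[-8,0,0],0],
    [[-16,0,0],0],
    [[-24,0,0],0],
    [[-32,0,0],0],
    [[-40,0,0],0],
    [[-48,0,0],0],
    [[-56,0,0],0],
    [[-64,0,0],0],
    [[-70,0,0],0],
    [[-74,0,0],0],
    [[-74,0,0],0]
  ]
}}

```text
clock: 9.82
eef_pos: [0.5242, 0.1277, 0.0888]
tool_rot: [0.741, 0.672, -0.0, 0.0]
ft_force: [-0.0, 0.6, 0.5]
grip_width: -0.0
grasp_force: 0.0
```

```bash
cat >> h.py <<'E'
def soap(cam):
    im,d=bot.camera(cam);R=tf(pts(cam,d))
    k=(R[:,2]>.029)&(R[:,2]<.038)&(R[:,0]>-.1)&(R[:,0]<.06)&(R[:,1]>-.05)&(R[:,1]<.24)
    m=np.zeros(len(R),bool)
    for r in bot.trace('soap',cam):
        a=r['pixels'].ravel()&k
        if a.sum()>100: m=a;break
    q=R[m]
    if len(q):print(cam,m.sum(),cv2.minAreaRect(q[:,:2].astype(np.float32)*1000),np.round(np.percentile(q,[1,99],axis=0)*1e3,1).tolist())
    return im
E
python3 - <<'E'
from h import *
here()
cv2.imwrite('pics/w2.png',soap('wrist')[...,::-1]);soap('top')
E
```

```text
9.825 [-46.6  84.7  15.8] [-0.   0.6  0.5] [ 0.24  0.51 -0.21  0.85 -0.    1.91] -1.2134141402464627e-05
wrist 195 ((-36.683860778808594, 63.65425109863281), (38.723915100097656, 9.780644416809082), 45.39897155761719) [[-49.4, 48.4, 33.3], [-44.7, 59.1, 35.6]]
```

View pics/w2.png

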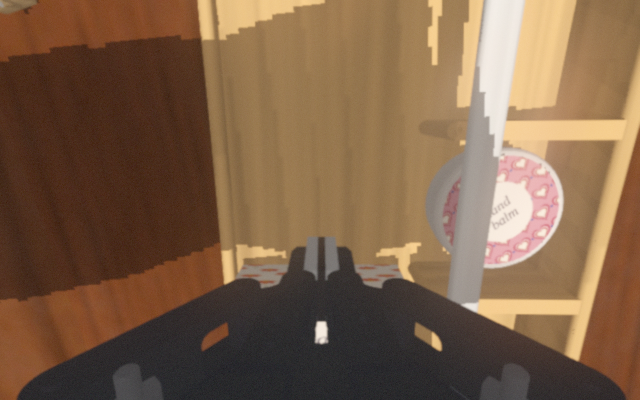

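Request:
{"method": "step_arm", "body": {
  "rows": [
    [[-4,0,0],0],
    [[-8,0,0],0],
    [[-8,0,0],0],
    [[10,0,0],0],
    [[20,0,-20],0],
    [[20,-20,-50],0],
    [[20,-75,-60],0],
    [[-10,-120,-60],0],
    [[-48,-140,-60],0],
    [[-88,-140,-60],0],
    [[-88,-140,-60],0]
  ]
}}

```text
clock: 11.4
eef_pos: [0.376, 0.0535, 0.1492]
tool_rot: [0.742, 0.671, 0.0, 0.0]
ft_force: [-0.2, 1.2, -0.1]
grip_width: -0.0
grasp_force: 0.0
```

Run:
```python
from h import *
here()
cv2.imwrite('pics/w3.png',soap('wrist')[...,::-1]);cv2.imwrite('pics/t3.png',soap('top')[...,::-1])
```

```text
11.4 [-186.8   -3.5   76.2] [-0.2  1.2 -0.1] [ 0.14  0.15 -0.55  0.87  0.    1.81] -3.4010324321680895e-05
wrist 14175 ((-47.253089904785156, 38.834651947021484), (86.47391510009766, 56.10900115966797), 0.3304544985294342) [[-89.5, 12.0, 30.9], [-6.7, 66.0, 36.2]]
top 529 ((-47.459266662597656, 39.662872314453125), (84.50407409667969, 55.78030776977539), 1.0291426181793213) [[-89.1, 12.2, 29.4], [-7.0, 66.7, 37.8]]
```

View pics/w3.png

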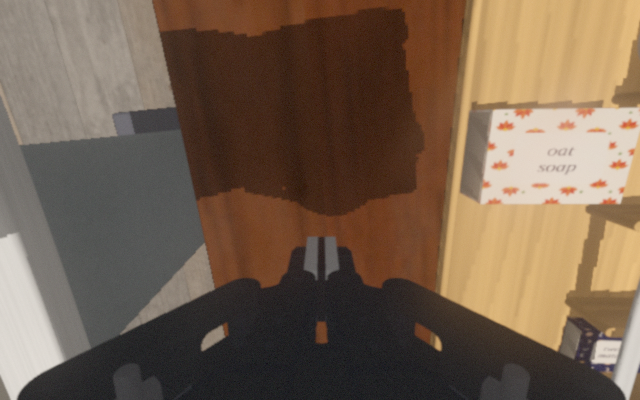

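The wrist view shows the soap square in the channel at (560,155), centred at rack y≈39 opposite the third gap (37). The clearance is ±5.5 mm.

Request:
{"method": "step_arm", "body": {
  "rows": [
    [[20,20,10],0],
    [[41,50,30],0],
    [[41,60,50],0],
    [[41,60,57],0],
    [[41,72,57],0],
    [[41,80,57],0],
    [[41,88,57],0],
    [[41,96,57],0],
    [[41,104,57],0],
    [[41,112,57],0]
  ]
}}

```text
clock: 12.85
eef_pos: [0.4923, 0.0841, 0.092]
tool_rot: [0.741, 0.672, -0.0, -0.0]
ft_force: [-0.9, 1.1, 1.8]
grip_width: 0.0001
grasp_force: 0.6
```

Run:
```python
from h import *
here();go(-36,38,19);soap('top')
```

```text
12.85 [-74.1  38.2  19. ] [-0.9  1.1  1.8] [ 0.17  0.44 -0.32  0.81  0.    1.84] 0.00010064863064223421
(-36, 38, 19) [-0.1 38.1 -0. ] turn -0.0
```

Request:
{"method": "step_arm", "body": {
  "rows": [
    [[0,7,0],0],
    [[0,14,0],0],
    [[0,21,0],0],
    [[0,27,0],0],
    [[0,32,0],0],
    [[0,35,0],0],
    [[0,37,0],0],
    [[0,37,0],0]
  ]
}}

```text
clock: 13.95
eef_pos: [0.5289, 0.0806, 0.092]
tool_rot: [0.741, 0.672, 0.0, 0.0]
ft_force: [0.1, 0.3, 0.7]
grip_width: -0.0002
grasp_force: 0.0
```

Request:
{"method": "step_arm", "body": {
  "rows": [
    [[0,1,0],0],
    [[0,2,0],0],
    [[0,3,0],0],
    [[0,3,0],0]
  ]
}}

```text
clock: 14.45
eef_pos: [0.5315, 0.0803, 0.0919]
tool_rot: [0.741, 0.672, -0.0, -0.0]
ft_force: [-1.8, -0.2, 1.4]
grip_width: 0.0
grasp_force: 1.0
```

Run:
```python
from h import *
here()
```

```text
14.45 [-34.7  38.2  18.9] [-1.8 -0.2  1.4] [ 0.15  0.5  -0.21  0.86  0.    1.82] 6.272938701122516e-06
```

Request:
{"method": "step_arm", "body": {
  "rows": [
    [[0,1,0],0],
    [[0,2,0],0],
    [[0,2,0],0]
  ]
}}

```text
clock: 14.82
eef_pos: [0.5318, 0.0802, 0.0917]
tool_rot: [0.741, 0.672, -0.001, -0.002]
ft_force: [-6.9, 1.6, 6.2]
grip_width: 0.0002
grasp_force: 3.5
```

Request:
{"method": "step_arm", "body": {
  "rows": [
    [[0,1,0],0],
    [[0,2,0],0],
    [[0,2,0],0]
  ]
}}

```text
clock: 15.2
eef_pos: [0.5322, 0.0802, 0.0915]
tool_rot: [0.74, 0.672, -0.003, -0.003]
ft_force: [-10.8, 0.8, 8.3]
grip_width: -0.0006
grasp_force: 5.6
```

Run:
```python
from h import *
here()
```

```text
15.2 [-34.   38.1  18.5] [-10.8   0.8   8.3] [ 0.15  0.5  -0.2   0.87  0.    1.82] -0.0006252369026123756
```

Force rises while the tip stays put, so the soap is against the back. I'll back off and check.

Request:
{"method": "step_arm", "body": {
  "rows": [
    [[0,-5,0],0],
    [[0,-20,0],0],
    [[0,-40,-10],0],
    [[0,-80,-40],0],
    [[0,-120,-60],0],
    [[-20,-155,-60],0],
    [[-40,-155,-60],0],
    [[-40,-155,-60],0]
  ]
}}

```text
clock: 16.2
eef_pos: [0.3781, 0.0546, 0.1524]
tool_rot: [0.741, 0.671, 0.001, 0.001]
ft_force: [0.7, 0.8, 0.2]
grip_width: 0.0001
grasp_force: 0.0
```

Run:
```python
from h import *
here()
im=soap('wrist');cv2.imwrite('pics/w4.png',im[...,::-1]);soap('top')
im,d=bot.camera('top');R=tf(pts('top',d))
for n,(a,b,c,e) in dict(gt=(.004,.06,.08,.142),mb=(.004,.06,-.142,-.08),et=(-.09,-.006,-.22,-.15)).items():
    q=R[(R[:,2]>.012)&(R[:,2]<.036)&(R[:,0]>a)&(R[:,0]<b)&(R[:,1]>c)&(R[:,1]<e)];print(n,len(q),np.round(np.median(q,0),3))
```

```text
16.2 [-184.9   -2.2   79.4] [0.7 0.8 0.2] [ 0.14  0.15 -0.54  0.88 -0.    1.81] 6.632429882288317e-05
top 374 ((19.303813934326172, 39.509273529052734), (55.39012145996094, 81.25182342529297), 89.49726867675781) [[-21.0, 12.4, 29.3], [58.9, 65.1, 37.4]]
gt 227 [0.037 0.111 0.023]
mb 179 [ 0.038 -0.108  0.019]
et 309 [-0.047 -0.185  0.023]
```

View pics/w4.png

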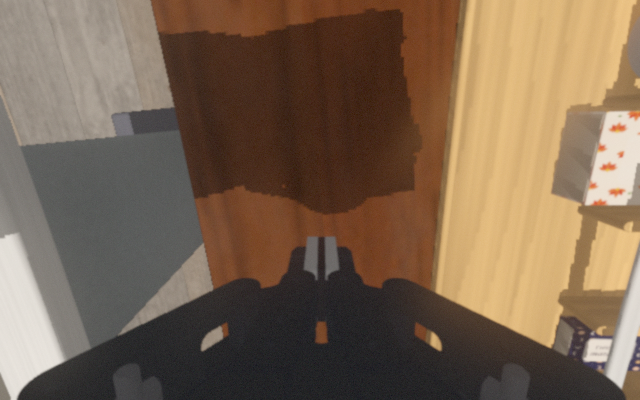

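The wrist view shows the soap seated square between its dividers, sticking out into the channel at (600,155). Its front is at about -21 mm, where about -22 is expected, and the tins and matchbox have not moved.

```bash
python3 -c "
from workcell import bot
print(bot.job_done())"
```

```text
the job is handed in; nothing more can be done
None
```

The job is handed in: the fingertips ran along the rail over gaps one to three, the soap box sits flat and square against the back of the third gap, and both tins and the matchbox stayed where they were (the hand-in call returned no verdict).

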